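Put the thread spool away in its drawer

ROBOT

A 6-joint arm with a two-finger parallel gripper is mounted at the origin on the work surface. World frame = base frame: x ahead of the robot, y to its left, z up, the work surface at z = 0. Lengths are in m, angles in rad, forces in N, time in s.
With the tool pointing down it reaches from about 0.325 to 0.9 m from the base axis. Payload 3.5 kg.
Tool frame: the origin (TCP) lies midway between the tips of the shut fingers; the grasp point (between the pads) lies 19 mm behind it; x points along the fingers, z is the direction in which the jaws open and shut, and the axes are right-handed (so a half turn about x gives the same grasp; the last joint's range is limited). The gripper opens to 85 mm and grips with 20 to 120 N. Pads are 22 mm wide; open, the fingers measure 114 mm over their backs; the gripper's body (76 mm by 85 mm) begins 54 mm behind the grasp point. The pads swing forward as they close: fully open they stand 13 mm farther back than shut.
Start: joints at [1.011, 0.276, -0.026, 1.268, 0, 1.467], TCP at [0.276, 0.561, 0.231] pointing down, gripper open.
Joint ranges: [-3.12, 3.12], [-0.85, 1.88], [-1.08, 1.24], [-1.95, 2.15], [-1.57, 1.53], [-3.14, 3.14]. Speed limits (rad/s): [2.57, 2.57, 3.14, 3.14, 3.14, 3.14].

INTERFACE

Orientations are given as [roll, pitch, yaw] about the fixed x, y, z axes, in that order (R = Rz(yaw) Ry(pitch) Rx(roll)).
In Python, from plant import telemetry, capture, env gives the robot as it stands. The module is installed in compiled form; this text tells all that it offers.
- The arm moves only by the tool carry_out, never from a script. Its argument "plan" is text: rows parted by semicolons, each of 7 numbers parted by spaces: the opening, from 0 (shut) to 1 (fully open), then the shift along the tool's x, y, z in m, then the turn, a rotation vector about the tool's x, y, z in rad. A call has 1 to 5 rows; each row is the pose to reach, as a shift and turn from the pose measured when the call began, along the tool's axes at that moment; what a row does not reach only later rows make up. A row lasts 1/8 s, in which the tool goes at most 62.5 mm and 10.7 degrees, less where a joint would pass 70% of its speed; a pose out of reach is approached as far as the arm can. A call with a gripper value outside its range is refused whole. The fingers move at their own pace and stop on an object; "grip_force" is the grip in N (left out, the last holds). Time passes only in rows, so rows that repeat a pose let the fingers close. It gives the time, the measured TCP pose, the force and the opening at its end, in the units of the state.
- telemetry.observe(): the state, without advancing time (a new reading comes with each control period).
- capture(name): name is "scene" or "top" or "wrist"; returns a dict with "image" (400x640x3 uint8, blue, green, red), "depth" (400x640 float32, m along the optical axis (not along the pixel's ray), 0 where there is no reading), "vfov" (degrees; the focal length in pixels is half the picture's height over the tangent of half this angle, whatever the lens; pixels are square), "cx", "cy" (the principal point, pixels), "rvec" (rotation vector, rad) and "tvec" (3), from world to camera coordinates, as OpenCV has them. Camera axes: x right, y down, z forward; pixel columns grow to the right and rows downward; lengths in m; the calibration is good to about 2 mm. A picture is of the moment at which its call begins.
- env.job_done(): hands the job in, once; it reports no verdict.
The state is a dict: "time": time; "joint_positions": joint angles; "qd": joint speeds; "tau": joint torques, N m; "eef_pos": TCP position; "eef_rot": TCP orientation; "wrist_force": force on the tool from outside, world axes, zero at the start; "ft_torque": the same for the moment, N m; "grip_width": opening from 0.0 (shut) to 1.0 (fully open).
Only numpy, scipy, OpenCV 4.12 (cv2) and the standard library are available. Lean on these libraries where they do the work, as an engineer would, in place of code of your own. Each camera call takes 0.05 s, during which the arm holds its last target. There are 200 camera calls.

TASK

Put the loose spool of thread away in the little two-drawer cabinet: its drawer is the one with the sample spool glued on the cabinet top above it (the other has a sample button). Pull that drawer all the way out to its stop, stand the spool upright in the empty rear compartment while the drawer is fully out, then push the drawer fully shut with the spool still standing inside. Leave the other drawer as it is, even if it is a little ajar, and do not disturb the bottle, the jar or the tape measure.

Things in the scene. Friction and masses are not known exactly. Their poses are not given: they have to be found in the camera images.
- cabinet: light wood cabinet standing fixed on the table, 175 mm deep (x, carcass), 320 mm wide (y), 120 mm high, with two drawers side by side. Origin: centre of its underside. Its front faces its own -x (towards the robot); +y is its left drawer's side (seen by the robot), -y the right's. The drawer fronts are 14 mm thick, in front of the carcass.
- drawer_left (a joint): left (+y) drawer: 0 = shut (its front flush against the cabinet), 0.14 = fully out at its stop; metres. It slides along the cabinet's -x axis, stiffly enough to stay where it is left (about 2 N). Starts shut or ajar by up to 20 mm.
- drawer_right (a joint): right (-y) drawer: 0 = shut (its front flush against the cabinet), 0.14 = fully out at its stop; metres. It slides along the cabinet's -x axis, stiffly enough to stay where it is left (about 2 N). Starts shut or ajar by up to 20 mm.
- drawer_left_handle (a point): middle of the left drawer's handle: a level steel bar 10 mm thick and 80 mm long, parallel to the cabinet's y axis, on a stem at each end; its axis is 42 mm in front of the drawer front, 86 mm above the table and 34 mm below the cabinet's top, free above and below. Moves with the drawer; axes parallel to the cabinet's.
- drawer_right_handle (a point): middle of the right drawer's handle: a level steel bar 10 mm thick and 80 mm long, parallel to the cabinet's y axis, on a stem at each end; its axis is 42 mm in front of the drawer front, 86 mm above the table and 34 mm below the cabinet's top, free above and below. Moves with the drawer; axes parallel to the cabinet's.
- drawer_left_bay (a point): centre of the floor of the left drawer's rear compartment: 90 mm (x) by 128 mm (y) inside, open on top, walls 5 mm thick; its side and rear walls are 45 mm high and the divider in front of it 40 mm. The floor is 41 mm above the table. Moves with the drawer; axes parallel to the cabinet's. With the drawer at its stop it lies about 40 mm in front of the cabinet's carcass, 156 mm behind the handle.
- drawer_right_bay (a point): centre of the floor of the right drawer's rear compartment: 90 mm (x) by 128 mm (y) inside, open on top, walls 5 mm thick; its side and rear walls are 45 mm high and the divider in front of it 40 mm. The floor is 41 mm above the table. Moves with the drawer; axes parallel to the cabinet's. With the drawer at its stop it lies about 40 mm in front of the cabinet's carcass, 156 mm behind the handle.
- spool: the loose spool of thread, standing upright on the table: 56 mm high, 34 mm across its white end flanges (5 mm thick each), 30 mm across the grey thread between, 30 to 60 g. Origin: centre of its underside; z is its axis.
- mark_spool: sample spool glued lying down on the cabinet top, above the drawer meant for spools (swaps sides between starts): 56 mm long along the cabinet's y, 34 mm in diameter. Origin: on the cabinet top under its middle, 107 mm behind the carcass front.
- mark_button: sample button glued flat on the cabinet top, above the other drawer: white disc 42 mm across, 7 mm high, four holes. Origin: centre of its underside.
- water_bottle: bystander: clear drinking bottle, 64 mm across, 200 mm high. Origin: centre of its underside.
- coffee_jar: bystander: white coffee jar with a brass-coloured screw lid, 80 mm across, 110 mm high. Origin: centre of its underside.
- tape_measure: bystander: round grey tape-measure case lying flat, 54 mm across, 18 mm high. Origin: centre of its underside.
Not all that is in view belongs to the job. What is shaped like the spool but pink or turquoise is not meant.

How it is judged:
By the outcome, as a careful person would: the job done as asked, in the order asked, and still so for the second after the job is handed in, with the robot touching nothing.
It also fails if it takes over 67 s, if anything falls off the work surface, if the arm or the gripper's body presses on something with over 40 N, if the wrist force passes 120 N, or if a joint passes its speed limit or range.

## Working session

There is one attempt and no reset: what is moved stays moved. The work goes in short steps, Python scripts to look and compute and a tool call to move; the robot and the scene stay as the last step left them, time stands still between calls to the robot, and variables do not carry over. Pictures are saved under pics/ and viewed, about 8 in all and at most 12, crops included, and the job is handed in when it is done.

Besides the shell and the picture viewer there is one more tool, called as name(argument=value, ...), one argument or row to a line, values as JSON. carry_out: Moves the arm, as the interface text tells. Its arguments: {"type":"object","properties":{"plan":{"type":"string"},"grip_force":{"type":"number"}},"required":["plan"]}

```bash
mkdir -p pics; cat > h.py <<'E'
import numpy as np, cv2
from plant import telemetry, capture, env
from scipy.spatial.transform import Rotation as R
def grab(n):
    c=capture(n); h=c["image"].shape[0]
    c["f"]=h/2/np.tan(np.radians(c["vfov"])/2); c["Rm"]=cv2.Rodrigues(np.array(c["rvec"],float))[0]; c["t"]=np.array(c["tvec"],float).ravel(); return c
def cloud(c):
    d=c["depth"]; v,u=np.indices(d.shape)
    p=np.stack([(u-c["cx"])/c["f"]*d,(v-c["cy"])/c["f"]*d,d],-1)
    w=(p-c["t"])@c["Rm"]; w[d==0]=np.nan; return w
def st():
    s=telemetry.observe(); print("t",s["time"],"p",np.round(s["eef_pos"],4),"r",np.round(s["eef_rot"],3),"F",np.round(s["wrist_force"],1),"g",s["grip_width"]); return s
E
python3 - <<'E'
from h import *
import pickle
s=st(); print(s["joint_positions"])
for n in ["scene","top"]:
    c=grab(n); pickle.dump(c,open(n+".pkl","wb")); cv2.imwrite(f"pics/{n}1.png",c["image"]); print(n,c["f"],-c["Rm"].T@c["t"])
E
```

```text
t 0.0 p [0.2753 0.5602 0.2301] r [ 3.032  1.569 -2.137] F [ 0.4  0.1 -0.3] g 1.0022067051559496
[ 1.01058643e+00  2.77144767e-01 -2.79100545e-02  1.26802426e+00
  1.38244883e-05  1.46741060e+00]
scene 435.8091776467011 [ 1.23494788 -0.00831126  0.92452854]
top 394.44474508926095 [0.33389984 0.03410808 1.32994364]
```

View pics/scene1.png

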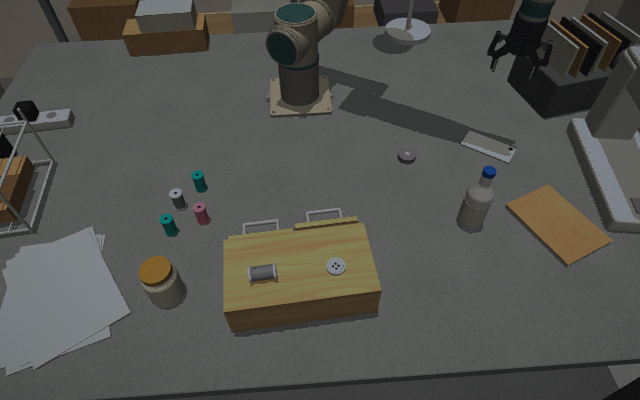

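View pics/top1.png

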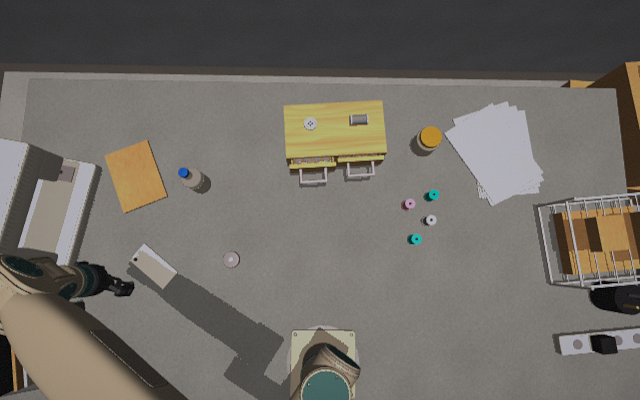

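The scene view shows the cabinet with the sample spool at (262,272), above the robot's right (-y) drawer. The button's drawer, on the left, is a little ajar. In the top view, the loose grey-and-white spool is at (430,220), between decoys at (433,195), (409,204) and (415,239). The right handle is at (360,175).

```bash
python3 - <<'E'
from h import *
import pickle
c=pickle.load(open("top.pkl","rb")); w=cloud(c); im=c["image"]
# cabinet top
m=(abs(w[...,2]-0.12)<0.006); sub=np.zeros_like(m); sub[95:165,275:395]=1; m&=sub
P=w[m][:,:2]; 
r=cv2.minAreaRect(P.astype(np.float32)); print("top rect",r, np.median(w[m][:,2])); print(cv2.boxPoints(r).round(4))
for nm,(u,v) in dict(spool=(430,220),tq1=(433,195),pink=(409,204),tq2=(415,239),jar=(430,137),bottle=(190,177),tape=(231,259)).items():
    q=w[v-14:v+15,u-14:u+15].reshape(-1,3); q=q[np.isfinite(q[:,2])&(q[:,2]>0.01)]; zt=np.percentile(q[:,2],95); t=q[q[:,2]>zt-0.008]
    print(nm,"ztop",zt.round(4),"mid",((t.max(0)+t.min(0))/2).round(4),"mean",t.mean(0).round(4),len(t))
for nm,(a,b) in dict(R=(342,380),L=(296,332)).items():
    q=w[160:190,a:b].reshape(-1,3); t=q[(q[:,2]>0.08)&(q[:,2]<0.1)]; 
    print("handle",nm,len(t),t.min(0).round(4),t.max(0).round(4)); t=t[t[:,0]<t[:,0].min()+.012]; print(t.mean(0).round(4))
crop=cv2.hconcat([cv2.resize(im[95:195,275:395],None,fx=4,fy=4,interpolation=cv2.INTER_CUBIC),cv2.resize(im[170:270,390:450],None,fx=4,fy=4,interpolation=cv2.INTER_CUBIC)])
cv2.imwrite("pics/crop1.png",crop)
E
```

```text
top rect ((0.73276686668396, -0.027256831526756287), (0.19358520209789276, 0.32084470987319946), 4.279290676116943) 0.11994404024447725
[[ 0.6243  0.1255]
 [ 0.6482 -0.1945]
 [ 0.8413 -0.18  ]
 [ 0.8173  0.1399]]
spool ztop 0.0593 mid [ 0.4425 -0.327   0.0568] mean [ 0.4555 -0.3413  0.0559] 87
tq1 ztop 0.0596 mid [ 0.5431 -0.3552  0.0569] mean [ 0.543  -0.3561  0.056 ] 78
pink ztop 0.0595 mid [ 0.5124 -0.2764  0.0565] mean [ 0.512  -0.2767  0.0563] 83
tq2 ztop 0.0593 mid [ 0.397  -0.295   0.0564] mean [ 0.3961 -0.2942  0.0559] 91
jar ztop 0.113 mid [ 0.7224 -0.3371  0.1113] mean [ 0.7222 -0.3367  0.1099] 339
bottle ztop 0.2007 mid [0.576  0.4191 0.1992] mean [0.5758 0.419  0.1996] 85
tape ztop 0.0222 mid [0.3258 0.3066 0.0196] mean [0.3251 0.3064 0.0188] 196
handle R 212 [ 0.5907 -0.1728  0.0801] [ 0.6454 -0.0529  0.0998]
[ 0.5973 -0.1108  0.09  ]
handle L 203 [ 0.5689 -0.018   0.0808] [0.6372 0.0951 0.0994]
[0.5748 0.0402 0.0901]
```

View pics/crop1.png

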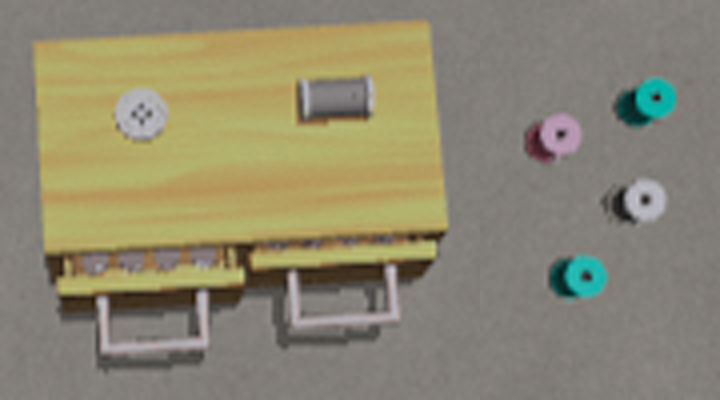

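```bash
python3 - <<'E'
from h import *
import pickle
c=pickle.load(open("top.pkl","rb")); w=cloud(c)
def line(rows):
    rows=np.array(rows); a=np.polyfit(rows[:,1],rows[:,0],1)
    for _ in range(3):
        r=rows[:,0]-np.polyval(a,rows[:,1]); k=abs(r)<0.003; a=np.polyfit(rows[k,1],rows[k,0],1)
    return a,k.sum()
print(np.round(c["Rm"],3))
z=w[...,2]
# rear edge (first row in each column with z>.11), 
rear=[];side=[]
for u in range(292,380):
    vs=[v for v in range(92,165) if z[v,u]>0.11]
    if vs: rear.append(w[vs[0],u,:2])
a,k=line(rear); print("rear x=",a,"yaw deg",np.degrees(np.arctan(-a[0])),k)
for s in (0,-1):
    pts=[]
    for v in range(108,150):
        us=[u for u in range(270,400) if abs(z[v,u]-.12)<.005]
        if us: pts.append(w[v,us[s],:2][::-1])
    b,k=line(pts); print("side",s,"y=",b,"yaw",np.degrees(np.arctan(b[0])),k)
for nm,(a0,b0) in dict(R=(346,378),L=(299,330)).items():
    pts=[]
    for u in range(a0,b0):
        vs=[v for v in range(165,190) if .08<z[v,u]<.1]
        if vs: pts.append(w[vs[-1],u,:2])
    a,k=line(pts); p=np.array(pts); print("handle front edge",nm,a,np.degrees(np.arctan(-a[0])),k,p[:,1].min(),p[:,1].max())
q=w[212:228,423:440].reshape(-1,3); t=q[q[:,2]>.045]; print("spool",((t.max(0)+t.min(0))/2).round(4),t.mean(0).round(4),len(t))
E
```

```text
[[ 0.01  -1.     0.014]
 [-0.988 -0.012 -0.155]
 [ 0.155 -0.013 -0.988]]
rear x= [-0.07457733  0.82545108] yaw deg 4.265070917531394 86
side 0 y= [0.06678978 0.0831499 ] yaw 3.8210971797941617 41
side -1 y= [ 0.07963683 -0.24389111] yaw 4.553244677720671 40
handle front edge R [-0.0668479   0.58674233] 3.8244129310536983 28 -0.15556411020838692 -0.06916010698139824
handle front edge L [-0.07399    0.5743812] 4.231603702683097 28 -0.011362437541411908 0.08482123042908989
spool [ 0.4589 -0.3437  0.054 ] [ 0.4578 -0.3438  0.0557] 85
```

```bash
cat >> h.py <<'E'
def rel(pos,jaw_deg):
    "tool-frame shift & rotvec to reach TCP pos, pointing down, jaw axis (tool z) at jaw_deg in world xy (mod 180)"
    s=telemetry.observe(); M=R.from_euler("xyz",s["eef_rot"]); best=None
    for k in (0,180):
        a=np.radians(jaw_deg+k); z=np.array([np.cos(a),np.sin(a),0]); x=np.array([0,0,-1.]); T=R.from_matrix(np.stack([x,np.cross(z,x),z],1))
        rv=(M.inv()*T).as_rotvec(); best=(best or [])+[rv]
    print("shift",(M.inv().apply(np.array(pos)-s["eef_pos"])).round(4),"rot",best[0].round(3),"| alt",best[1].round(3))
E
python3 - <<'E'
from h import *
s=st(); M=R.from_euler("xyz",s["eef_rot"]).as_matrix(); print(M.round(3)); z=M[:,2]; print("jaw",np.degrees(np.arctan2(z[1],z[0])))
rel((0.599,-0.112,0.17),4.2)
rel((0.459,-0.344,0.17),94.2)
E
```

```text
t 0.1 p [0.2753 0.5603 0.2302] r [ 3.046  1.569 -2.124] F [ 0.1 -0.2  0.2] g 0.9966179885568988
[[-0.001 -0.897  0.441]
 [-0.002  0.441  0.897]
 [-1.     0.    -0.002]]
jaw 63.827501998100544
shift [ 0.0611 -0.587  -0.4605] rot [ 1.041e+00 -2.000e-03  1.000e-03] | alt [-2.101e+00 -1.000e-03 -2.000e-03]
shift [ 0.0616 -0.5637 -0.7304] rot [-0.53  -0.002 -0.001] | alt [ 2.611e+00 -1.000e-03  3.000e-03]
```

carry_out(
  plan="0.4 0.01 -0.117 -0.092 0.2 0 0; 0.4 0.02 -0.234 -0.184 0.4 0 0; 0.4 0.03 -0.352 -0.276 0.6 0 0; 0.4 0.03 -0.47 -0.37 0.8 0 0; 0.4 0.03 -0.587 -0.46 1.04 0 0",
  grip_force=40,
)

```text
time: 0.72
eef_pos: [0.4106, 0.2776, 0.2133]
eef_rot: [-2.361, 1.568, -2.191]
wrist_force: [1.2, -0.2, 0.2]
grip_width: 0.399
```

```bash
python3 - <<'E'
from h import *
st(); rel((0.599,-0.112,0.17),4.2)
E
```

```text
t 0.725 p [0.4106 0.2776 0.2133] r [-2.361  1.568 -2.191] F [ 1.2 -0.2  0.2] g 0.39881013870427495
shift [ 0.0438 -0.4159  0.1195] rot [ 0.097 -0.002  0.002] | alt [-3.044e+00 -3.000e-03 -3.000e-03]
```

carry_out(
  plan="0.4 0.02 -0.06 0.017 0 0 0; 0.4 0.02 -0.12 0.034 0.03 0 0; 0.4 0.02 -0.18 0.05 0.06 0 0; 0.4 0.02 -0.24 0.068 0.1 0 0; 0.4 0.02 -0.3 0.086 0.1 0 0",
)

```text
time: 1.35
eef_pos: [0.5446, -0.0014, 0.1933]
eef_rot: [-2.47, 1.568, -2.4]
wrist_force: [0.7, 1.2, 0.1]
grip_width: 0.4
```

```bash
python3 - <<'E'
from h import *
st(); rel((0.599,-0.112,0.17),4.2)
E
```

```text
t 1.35 p [ 0.5446 -0.0014  0.1933] r [-2.47   1.568 -2.4  ] F [0.7 1.2 0.1] g 0.4003747209421719
shift [ 0.0234 -0.1141  0.0465] rot [-0.003 -0.002  0.001] | alt [3.139e+00 2.000e-03 3.000e-03]
```

carry_out(
  plan="0.4 0.01 -0.057 0.023 0 0 0; 0.4 0.023 -0.114 0.0465 0 0 0; 0.4 0.023 -0.114 0.0465 0 0 0; 0.4 0.023 -0.114 0.0465 0 0 0",
)

```text
time: 1.85
eef_pos: [0.5982, -0.1117, 0.1697]
eef_rot: [-3.066, 1.567, -2.997]
wrist_force: [-0.5, 0.1, 0.5]
grip_width: 0.4
```

```bash
python3 - <<'E'
from h import *
st(); rel((0.599,-0.112,0.17),4.2)
c=grab("wrist"); cv2.imwrite("pics/w1.png",c["image"]); w=cloud(c); s=telemetry.observe()
import pickle; pickle.dump(c,open("w.pkl","wb"))
z=w[...,2]; m=(z>.082)&(z<.095)&(w[...,0]<.63)&(abs(w[...,1]+.11)<.08); t=w[m]; print(m.sum(), t.min(0) if len(t) else 0, t.max(0) if len(t) else 0)
E
```

```text
t 1.85 p [ 0.5982 -0.1117  0.1697] r [-3.066  1.567 -2.997] F [-0.5  0.1  0.5] g 0.3998823403983149
shift [-0.0003 -0.0004  0.0008] rot [-0.004 -0.004  0.   ] | alt [3.138 0.    0.006]
2669 [ 0.58906133 -0.16135023  0.08311887] [ 0.62990152 -0.03056032  0.0949124 ]
```

View pics/w1.png

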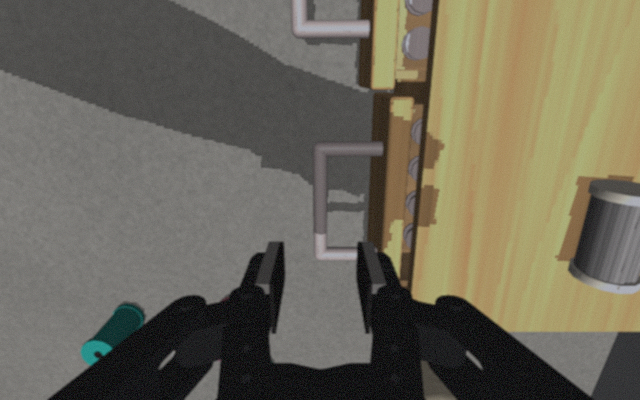

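The wrist view shows the handle bar upright at column 320, rows 148–255. It lies centred between the fingers at columns 275 and 365.

```bash
python3 - <<'E'
from h import *
import pickle; c=pickle.load(open("w.pkl","rb")); w=cloud(c)
for v in (150,165,200,235,250):
    r=w[v,308:334]; k=r[:,2]>.07; print(v,r[k].mean(0).round(4),r[k].min(0).round(4)[0],r[k].max(0).round(4)[0])
# front panel face
print(w[200,380:440:4].round(4)[:, [0,2]].tolist())
rel((0.599,-0.112,0.07),4.2)
E
```

```text
150 [ 0.5959 -0.078   0.0906] 0.5893 0.6026
165 [ 0.5943 -0.0886  0.0898] 0.5899 0.5988
200 [ 0.596  -0.1141  0.0894] 0.5915 0.6007
235 [ 0.5983 -0.141   0.0897] 0.594 0.6028
250 [ 0.6018 -0.1533  0.0893] 0.5948 0.6089
[[0.6384, 0.0904], [0.6377, 0.1061], [0.6401, 0.1071], [0.6428, 0.1067], [0.645, 0.1082], [0.6476, 0.1079], [0.6503, 0.1074], [0.6725, 0.042], [0.6727, 0.0522], [0.6568, 0.1114], [0.6569, 0.1187], [0.6591, 0.1193], [0.6614, 0.1195], [0.6634, 0.1208], [0.6664, 0.1192]]
shift [ 0.1001 -0.001   0.0011] rot [-0.003 -0.003  0.001] | alt [3.139e+00 1.000e-03 5.000e-03]
```

carry_out(
  plan="0.4 0.05 -0.003 -0.002 0 0 0; 0.4 0.1 -0.003 -0.002 0 0 0; 0.4 0.102 -0.003 -0.002 0 0 0; 0 0.102 -0.003 -0.002 0 0 0; 0 0.102 -0.003 -0.002 0 0 0",
)

```text
time: 2.52
eef_pos: [0.5978, -0.1139, 0.0707]
eef_rot: [-1.03, 1.569, -0.958]
wrist_force: [0.1, 1.1, 0.8]
grip_width: 0.099
```

carry_out(
  plan="0 0 0 0 0 0 0; 0 0 0 0 0 0 0",
  grip_force=50,
)

```text
time: 2.78
eef_pos: [0.5978, -0.1139, 0.0708]
eef_rot: [-0.935, 1.569, -0.863]
wrist_force: [-0.1, -0.6, -5.9]
grip_width: 0.092
```

```bash
python3 - <<'E'
from h import *
s=st(); d=-.14*np.array([np.cos(np.radians(4.2)),np.sin(np.radians(4.2)),0]); rel(np.array(s["eef_pos"])+d,4.2)
E
```

```text
t 2.775 p [ 0.5978 -0.1139  0.0708] r [-0.935  1.569 -0.863] F [-0.1 -0.6 -5.9] g 0.0918728893539412
shift [-1.0e-04 -2.0e-04 -1.4e-01] rot [-0.002  0.001  0.001] | alt [ 3.14e+00  2.00e-03 -1.00e-03]
```

carry_out(
  plan="0 0 0 -0.02 0 0 0; 0 0 0 -0.045 0 0 0; 0 0 0 -0.07 0 0 0; 0 0 0 -0.095 0 0 0; 0 0 0 -0.12 0 0 0",
)

```text
time: 3.4
eef_pos: [0.478, -0.1228, 0.0708]
eef_rot: [-0.565, 1.568, -0.493]
wrist_force: [2.8, -0.8, -7.2]
grip_width: 0.094
```

carry_out(
  plan="0 0 0 0.001 0 0 0; 0 0 0 -0.004 0 0 0; 0 0 0 -0.008 0 0 0",
)

```text
time: 3.78
eef_pos: [0.4708, -0.1233, 0.0708]
eef_rot: [-0.326, 1.567, -0.254]
wrist_force: [0.6, -0.1, -9.0]
grip_width: 0.089
```

```bash
python3 - <<'E'
from h import *
s=st(); print(np.linalg.norm(np.array(s["eef_pos"])[:2]-[.5978,-.1139]))
E
```

```text
t 3.775 p [ 0.4708 -0.1233  0.0708] r [-0.326  1.567 -0.254] F [ 0.6 -0.1 -9. ] g 0.08856655559061473
0.12732125422303534
```

carry_out(
  plan="0 0 0 -0.003 0 0 0; 0 0 0 -0.006 0 0 0; 0 0 0 -0.006 0 0 0",
)

```text
time: 4.15
eef_pos: [0.4645, -0.1238, 0.0708]
eef_rot: [-0.419, 1.567, -0.347]
wrist_force: [-0.1, 0.3, -6.8]
grip_width: 0.094
```

carry_out(
  plan="0 0 0 -0.003 0 0 0; 0 0 0 -0.006 0 0 0; 0 0 0 -0.006 0 0 0",
)

```text
time: 4.53
eef_pos: [0.4633, -0.1239, 0.071]
eef_rot: [0.001, 1.557, 0.074]
wrist_force: [13.7, 1.2, -21.0]
grip_width: 0.094
```

carry_out(
  plan="0.4 0 0 0 0 0 0; 0.4 0 0 0 0 0 0; 0.4 -0.05 0 0 0 0 0; 0.4 -0.11 0 0 0 0 0; 0.4 -0.11 0 0 0 0 0",
)

```text
time: 5.15
eef_pos: [0.466, -0.126, 0.1874]
eef_rot: [-0.244, 1.545, -0.171]
wrist_force: [-0.8, 0.4, 0.8]
grip_width: 0.399
```

```bash
python3 - <<'E'
from h import *
st(); rel((0.459,-0.344,0.16),97)
c=grab("top"); w=cloud(c); z=w[...,2]
q=w[212:228,423:440].reshape(-1,3); t=q[q[:,2]>.045]; print("spool",((t.max(0)+t.min(0))/2).round(4),len(t))
im=c["image"]; cv2.imwrite("pics/top2.png",cv2.resize(im[90:270,270:450],None,fx=3.3,fy=3.3,interpolation=cv2.INTER_CUBIC))
E
```

```text
t 5.15 p [ 0.466  -0.126   0.1874] r [-0.244  1.545 -0.171] F [-0.8  0.4  0.8] g 0.39914523142515324
shift [ 0.0282 -0.2167 -0.0235] rot [-1.62   0.014  0.025] | alt [ 1.521  0.024 -0.014]
spool [ 0.459  -0.3433  0.0537] 86
```

View pics/top2.png

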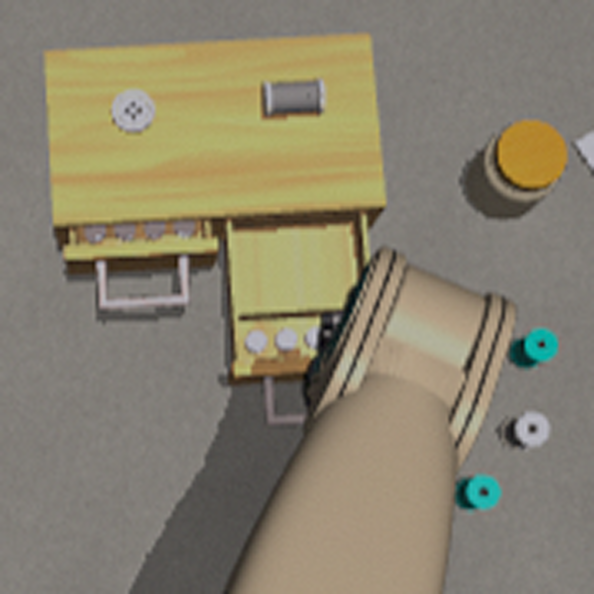

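The drawer is fully out. Its empty rear bay is at crop (295,268), and the spool hasn't moved at (531,429).

carry_out(
  plan="0.65 0 -0.044 -0.005 -0.18 0.003 0.005; 0.65 0 -0.088 -0.01 -0.36 0.006 0.01; 0.65 0 -0.13 -0.015 -0.54 0.008 0.015; 0.65 0 -0.176 -0.02 -0.72 0.01 0.02; 0.65 0 -0.217 -0.0235 -0.9 0.014 0.025",
)

```text
time: 5.82
eef_pos: [0.455, -0.3443, 0.1836]
eef_rot: [1.002, 1.556, 1.981]
wrist_force: [0.7, -0.6, 0.3]
grip_width: 0.651
```

```bash
python3 - <<'E'
from h import *
st(); rel((0.459,-0.344,0.15),97)
c=grab("top"); w=cloud(c); z=w[...,2]
q=w[150:185,335:385]; m=(abs(q[...,2]-.041)<.006); t=q[m][:,:2]
a=np.radians(4.2); A=np.array([[np.cos(a),np.sin(a)],[-np.sin(a),np.cos(a)]]); l=t@A.T; lo,hi=np.percentile(l,2,0),np.percentile(l,98,0); print("floor",m.sum(),hi-lo,"centre",A.T@((lo+hi)/2))
E
```

```text
t 5.825 p [ 0.455  -0.3443  0.1836] r [1.002 1.556 1.981] F [ 0.7 -0.6  0.3] g 0.6506493414848417
shift [ 0.0336 -0.0035  0.0022] rot [-0.715  0.012 -0.009] | alt [ 2.427 -0.011 -0.015]
floor 900 [0.08023293 0.12054061] centre [ 0.6241621  -0.11428919]
```

carry_out(
  plan="0.65 0.01 -0.0035 0.002 -0.18 0.003 0; 0.65 0.02 -0.0035 0.002 -0.36 0.006 0; 0.65 0.03 -0.0035 0.002 -0.54 0.01 -0.005; 0.65 0.034 -0.0035 0.002 -0.715 0.012 -0.009; 0.65 0.034 -0.0035 0.002 -0.715 0.012 -0.009",
)

```text
time: 6.5
eef_pos: [0.4584, -0.3486, 0.1481]
eef_rot: [2.576, 1.567, -2.015]
wrist_force: [-0.2, -0.2, 0.4]
grip_width: 0.645
```

```bash
python3 - <<'E'
from h import *
st()
c=grab("wrist"); cv2.imwrite("pics/w2.png",c["image"]); w=cloud(c)
z=w[...,2]; m=(z>.05)&(z<.062)&(np.hypot(w[...,0]-.459,w[...,1]+.344)<.035); t=w[m]; print(m.sum(),((t.min(0)+t.max(0))/2).round(4),(t.max(0)-t.min(0)).round(4))
rel((0.459,-0.344,0.025),97)
E
```

```text
t 6.5 p [ 0.4584 -0.3486  0.1481] r [ 2.576  1.567 -2.015] F [-0.2 -0.2  0.4] g 0.6451638343513992
1581 [ 0.4569 -0.3492  0.0539] [0.0339 0.033  0.0073]
shift [ 0.1237 -0.0009  0.0054] rot [-0.002 -0.004 -0.001] | alt [ 3.14e+00 -2.00e-03  6.00e-03]
```

View pics/w2.png

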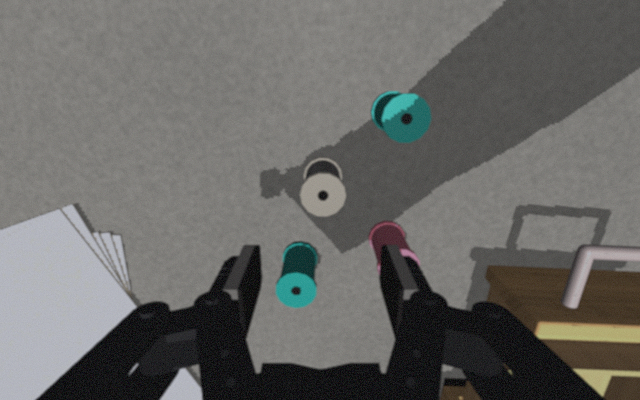

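carry_out(
  plan="0.65 0.05 0 0 0 0 0; 0.65 0.09 0 0 0 0 0; 0.65 0.125 0 0 0 0 0; 0.65 0.125 0 0 0 0 0; 0 0.125 0 0 0 0 0",
  grip_force=30,
)

```text
time: 7.18
eef_pos: [0.4595, -0.3502, 0.0249]
eef_rot: [3.127, 1.566, -1.466]
wrist_force: [0.1, -0.2, 0.4]
grip_width: 0.448
```

carry_out(
  plan="0 0 0 0 0 0 0; 0 0 0 0 0 0 0; 0 0 0 0 0 0 0",
)

```text
time: 7.55
eef_pos: [0.46, -0.3506, 0.0257]
eef_rot: [-3.008, 1.564, -1.318]
wrist_force: [-0.6, 0.4, -0.4]
grip_width: 0.379
```

carry_out(
  plan="0 -0.04 0 0 0 0 0; 0 -0.09 0 0 0 0 0; 0 -0.15 0 0 0 0 0; 0 -0.15 0 0 0 0 0",
)

```text
time: 8.05
eef_pos: [0.4632, -0.3528, 0.1824]
eef_rot: [-2.634, 1.552, -0.943]
wrist_force: [-0.7, -0.5, -0.4]
grip_width: 0.381
```

```bash
python3 - <<'E'
from h import *
st(); rel((0.616,-0.113,0.17),94.2)
c=grab("scene"); cv2.imwrite("pics/s2.png",cv2.resize(c["image"][100:330,100:400],None,fx=2.6,fy=2.6,interpolation=cv2.INTER_CUBIC))
E
```

```text
t 8.05 p [ 0.4632 -0.3528  0.1824] r [-2.634  1.552 -0.943] F [-0.7 -0.5 -0.4] g 0.3813095363090546
shift [ 0.0105 -0.1802  0.2201] rot [ 0.046 -0.016  0.009] | alt [-3.096 -0.014 -0.025]
```

View pics/s2.png

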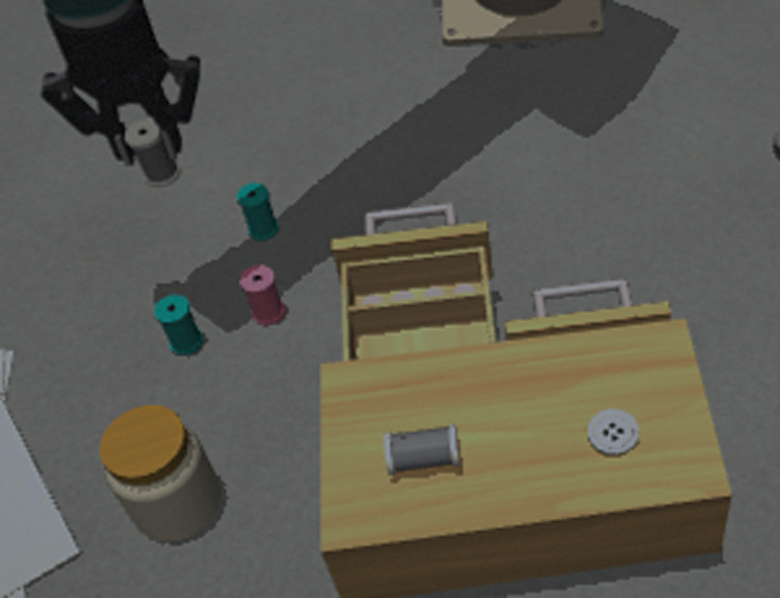

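The spool is held upright in the gripper at crop (150,150), and the decoys haven't moved.

carry_out(
  plan="0 0 -0.036 0.044 0.01 -0.016 0.009; 0 0 -0.072 0.088 0.02 -0.016 0.009; 0 0 -0.108 0.132 0.03 -0.016 0.009; 0 0 -0.144 0.176 0.046 -0.016 0.009; 0 0 -0.175 0.22 0.046 -0.016 0.009",
)

```text
time: 8.72
eef_pos: [0.6087, -0.11, 0.1754]
eef_rot: [0.879, 1.562, 2.523]
wrist_force: [0.3, -1.7, -0.7]
grip_width: 0.38
```

carry_out(
  plan="0 0 0 0 0 0 0",
)

```text
time: 8.85
eef_pos: [0.6089, -0.1064, 0.1733]
eef_rot: [0.91, 1.559, 2.559]
wrist_force: [-1.0, -0.6, -0.6]
grip_width: 0.378
```

```bash
python3 - <<'E'
from h import *
st(); rel((0.610,-0.1135,0.12),94.2)
E
```

```text
t 8.85 p [ 0.6089 -0.1064  0.1733] r [0.91  1.559 2.559] F [-1.  -0.6 -0.6] g 0.378116906917361
shift [ 0.0533 -0.0011 -0.0075] rot [ 0.005  0.007 -0.009] | alt [-3.137  0.014  0.011]
```

carry_out(
  plan="0 0.02 -0.001 -0.0075 0.005 0.007 -0.009; 0 0.045 -0.001 -0.0075 0.005 0.007 -0.009; 0 0.07 -0.001 -0.0075 0.005 0.007 -0.009; 0 0.09 -0.001 -0.0075 0.005 0.007 -0.009; 0 0.09 -0.001 -0.0075 0.005 0.007 -0.009",
)

```text
time: 9.48
eef_pos: [0.606, -0.1133, 0.0799]
eef_rot: [1.265, 1.563, 2.908]
wrist_force: [-0.9, 0.2, 0.1]
grip_width: 0.38
```

```bash
python3 - <<'E'
from h import *
st(); rel((0.610,-0.1135,0.067),94.2)
c=grab("scene"); cv2.imwrite("pics/s3.png",cv2.resize(c["image"][130:300,180:400],None,fx=3.4,fy=3.4,interpolation=cv2.INTER_CUBIC))
E
```

```text
t 9.475 p [ 0.606  -0.1133  0.0799] r [1.265 1.563 2.908] F [-0.9  0.2  0.1] g 0.3804809082107961
shift [ 0.0129 -0.004  -0.0005] rot [-0.001  0.002 -0.007] | alt [ 3.14  -0.011 -0.004]
```

View pics/s3.png

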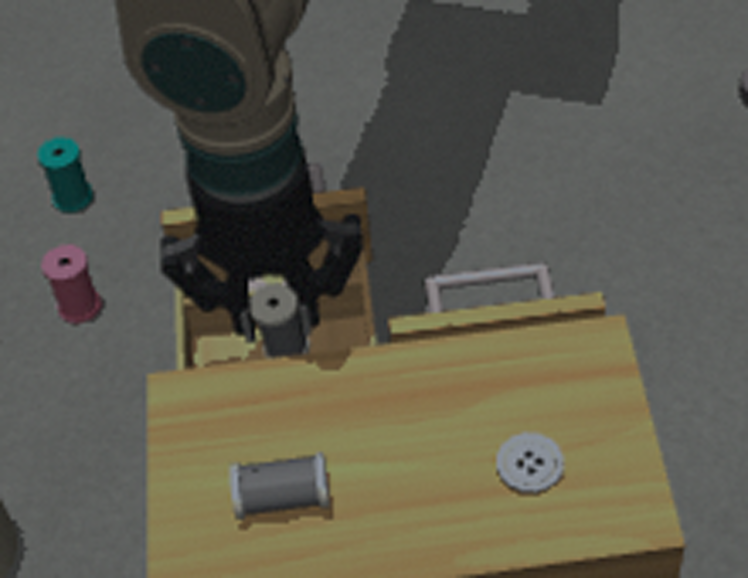

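The spool is upright at crop (275,315), between the bay's side walls.

carry_out(
  plan="0 0.004 -0.004 0 0 0.002 -0.007; 0 0.008 -0.004 0 0 0.002 -0.007; 0 0.011 -0.004 0 0 0.002 -0.007; 0 0.011 -0.004 0 0 0.002 -0.007",
)

```text
time: 10.02
eef_pos: [0.6113, -0.1132, 0.0704]
eef_rot: [-1.819, 1.568, -0.176]
wrist_force: [-0.2, 0.2, -0.6]
grip_width: 0.382
```

carry_out(
  plan="0 0.002 0 0 0 0 0; 0 0.002 0 0 0 0 0",
)

```text
time: 10.28
eef_pos: [0.6112, -0.1131, 0.0683]
eef_rot: [-1.827, 1.568, -0.184]
wrist_force: [-0.2, -0.5, -0.3]
grip_width: 0.381
```

carry_out(
  plan="0 0.001 0 0 0 0 0; 0 0.002 0 0 0 0 0; 0 0.002 0 0 0 0 0",
)

```text
time: 10.65
eef_pos: [0.6114, -0.1131, 0.0666]
eef_rot: [-1.792, 1.568, -0.148]
wrist_force: [0.3, 1.1, 0.7]
grip_width: 0.377
```

carry_out(
  plan="0 0.001 0 0 0 0 0; 0 0.002 0 0 0 0 0; 0 0.002 0 0 0 0 0",
)

```text
time: 11.02
eef_pos: [0.6125, -0.113, 0.0663]
eef_rot: [-1.688, 1.566, -0.045]
wrist_force: [-1.6, 2.0, 7.6]
grip_width: 0.376
```

carry_out(
  plan="0.45 0 0 0 0 0 0; 0.55 0 0 0 0 0 0; 0.62 0 0 0 0 0 0; 0.62 0 0 0 0 0 0",
)

```text
time: 11.52
eef_pos: [0.6123, -0.113, 0.066]
eef_rot: [-1.676, 1.566, -0.032]
wrist_force: [-0.3, -0.3, 0.1]
grip_width: 0.618
```

carry_out(
  plan="0.62 -0.02 0 0 0 0 0; 0.62 -0.05 0 0 0 0 0; 0.62 -0.09 0 0 0 0 0; 0.62 -0.12 0 0 0 0 0",
)

```text
time: 12.02
eef_pos: [0.6121, -0.1131, 0.1876]
eef_rot: [-1.727, 1.565, -0.084]
wrist_force: [0.0, 0.5, 0.1]
grip_width: 0.619
```

```bash
python3 - <<'E'
from h import *
st(); rel((0.430,-0.126,0.18),4.2); 
c=grab("scene"); cv2.imwrite("pics/s4.png",cv2.resize(c["image"][130:300,180:400],None,fx=3.4,fy=3.4,interpolation=cv2.INTER_CUBIC))
E
```

```text
t 12.025 p [ 0.6121 -0.1131  0.1876] r [-1.727  1.565 -0.084] F [0.  0.5 0.1] g 0.6189815559777492
shift [0.0065 0.1826 0.0004] rot [1.57  0.004 0.005] | alt [-1.572 -0.005  0.004]
```

View pics/s4.png

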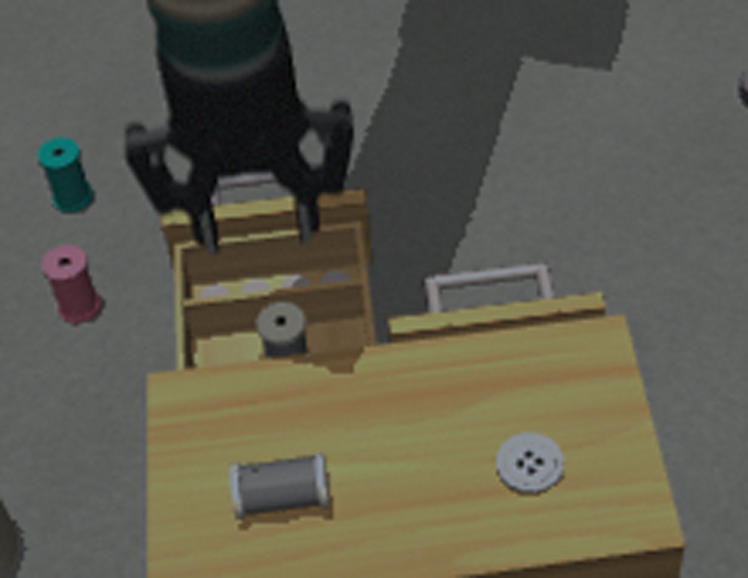

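The spool stands upright in the rear bay at crop (280,325). Next I'll return to the handle.

carry_out(
  plan="0.4 0 0.03 0 0.18 0 0; 0.4 0 0.06 0 0.36 0 0; 0.4 0 0.09 0 0.54 0.002 0.002; 0.4 0 0.12 0 0.72 0.003 0.003; 0.4 0 0.15 0 0.9 0.004 0.005",
)

```text
time: 12.7
eef_pos: [0.4638, -0.1246, 0.1899]
eef_rot: [-1.341, 1.563, -0.603]
wrist_force: [0.2, 0.1, 0.4]
grip_width: 0.394
```

```bash
python3 - <<'E'
from h import *
st(); rel((0.4635,-0.124,0.17),4.2); 
E
```

```text
t 12.7 p [ 0.4638 -0.1246  0.1899] r [-1.341  1.563 -0.603] F [0.2 0.1 0.4] g 0.3944924471719906
shift [0.0198 0.0008 0.0002] rot [0.664 0.004 0.006] | alt [-2.477 -0.008  0.005]
```

carry_out(
  plan="0.4 0 0 0 0.18 0 0; 0.4 0.01 0 0 0.36 0.002 0.003; 0.4 0.02 0 0 0.54 0.004 0.006; 0.4 0.02 0.001 0 0.664 0.004 0.006; 0.4 0.02 0.001 0 0.664 0.004 0.006",
)

```text
time: 13.32
eef_pos: [0.4629, -0.1239, 0.1694]
eef_rot: [-2.868, 1.57, -2.793]
wrist_force: [-1.0, -0.6, 0.4]
grip_width: 0.4
```

```bash
python3 - <<'E'
from h import *
st(); rel((0.4635,-0.124,0.0705),4.2); 
c=grab("wrist"); w=cloud(c); z=w[...,2]
m=(z>.083)&(z<.096)&(w[...,0]<.485)&(w[...,0]>.44)&(abs(w[...,1]+.124)<.03); t=w[m]; print(m.sum(),t.mean(0).round(4))
E
```

```text
t 13.325 p [ 0.4629 -0.1239  0.1694] r [-2.868  1.57  -2.793] F [-1.  -0.6  0.4] g 0.40041464616756045
shift [ 0.0989 -0.0002  0.0006] rot [ 0.002 -0.     0.   ] | alt [-3.14e+00 -0.00e+00 -1.00e-03]
1127 [ 0.463  -0.1232  0.0898]
```

carry_out(
  plan="0.4 0.05 0 0.0005 0 0 0; 0.4 0.098 0 0.0005 0 0 0; 0.4 0.098 0 0.0005 0 0 0; 0 0.098 0 0.0005 0 0 0; 0 0.098 0 0.0005 0 0 0",
  grip_force=50,
)

```text
time: 14.0
eef_pos: [0.4654, -0.1246, 0.0737]
eef_rot: [-0.526, 1.567, -0.45]
wrist_force: [0.2, 0.5, 0.5]
grip_width: 0.095
```

carry_out(
  plan="0 0 0 0 0 0 0; 0 0 0 0.003 0 0 0; 0 0 0 0.008 0 0 0; 0 0 0 0.014 0 0 0; 0 0 0 0.02 0 0 0",
)

```text
time: 14.62
eef_pos: [0.4858, -0.1231, 0.0738]
eef_rot: [-0.568, 1.567, -0.491]
wrist_force: [-1.0, -0.6, -4.6]
grip_width: 0.091
```

carry_out(
  plan="0 0 0 0.007 0 0 0; 0 0 0 0.014 0 0 0; 0 0 0 0.021 0 0 0; 0 0 0 0.028 0 0 0; 0 0 0 0.035 0 0 0",
)

```text
time: 15.25
eef_pos: [0.5211, -0.1205, 0.0738]
eef_rot: [-0.618, 1.567, -0.542]
wrist_force: [-1.6, -1.0, -5.1]
grip_width: 0.095
```

carry_out(
  plan="0 0 0 0.007 0 0 0; 0 0 0 0.014 0 0 0; 0 0 0 0.021 0 0 0; 0 0 0 0.028 0 0 0; 0 0 0 0.035 0 0 0",
)

```text
time: 15.88
eef_pos: [0.5564, -0.1179, 0.0738]
eef_rot: [-0.676, 1.567, -0.6]
wrist_force: [-0.9, -2.0, -5.6]
grip_width: 0.095
```

```bash
python3 - <<'E'
from h import *
st(); print("target shut", np.array([.4633,-.1239])+.14*np.array([.9973,.0732]))
rel((0.6029,-.1137,.0715),4.2)
E
```

```text
t 15.875 p [ 0.5564 -0.1179  0.0738] r [-0.676  1.567 -0.6  ] F [-0.9 -2.  -5.6] g 0.0953627569153356
target shut [ 0.602922 -0.113652]
shift [0.0024 0.0007 0.0467] rot [0.003 0.003 0.002] | alt [-3.139 -0.004  0.005]
```

carry_out(
  plan="0 0 0.0005 0.007 0 0 0; 0 0 0.0005 0.014 0 0 0; 0 0 0.0005 0.021 0 0 0; 0 0 0.0005 0.028 0 0 0; 0 0 0.0005 0.035 0 0 0",
)

```text
time: 16.5
eef_pos: [0.5917, -0.1152, 0.0738]
eef_rot: [-0.893, 1.566, -0.818]
wrist_force: [-1.4, -6.1, -7.5]
grip_width: 0.092
```

carry_out(
  plan="0 0 0 0.003 0 0 0; 0 0 0 0.006 0 0 0; 0 0 0 0.009 0 0 0; 0 0 0 0.011 0 0 0; 0 0 0 0.011 0 0 0",
)

```text
time: 17.12
eef_pos: [0.6029, -0.1144, 0.0738]
eef_rot: [-0.832, 1.566, -0.756]
wrist_force: [-0.5, -4.3, -6.6]
grip_width: 0.093
```

carry_out(
  plan="0 0 0 0.0015 0 0 0; 0 0 0 0.003 0 0 0; 0 0 0 0.004 0 0 0; 0 0 0 0.004 0 0 0",
)

```text
time: 17.62
eef_pos: [0.603, -0.1144, 0.0738]
eef_rot: [-2.434, 1.564, -2.359]
wrist_force: [-9.4, -5.9, 1.6]
grip_width: 0.092
```

carry_out(
  plan="0 0 0 0.002 0 0 0; 0 0 0 0.004 0 0 0; 0 0 0 0.006 0 0 0; 0 0 0 0.006 0 0 0",
)

```text
time: 18.12
eef_pos: [0.6029, -0.1144, 0.0737]
eef_rot: [-2.853, 1.553, -2.779]
wrist_force: [-14.8, -5.8, 5.2]
grip_width: 0.09
```

carry_out(
  plan="0 0 0 0.003 0 0 0; 0 0 0 0.006 0 0 0; 0 0 0 0.006 0 0 0",
)

```text
time: 18.5
eef_pos: [0.6027, -0.1144, 0.0737]
eef_rot: [-2.94, 1.541, -2.867]
wrist_force: [-14.4, -6.1, 5.6]
grip_width: 0.091
```

carry_out(
  plan="0.35 0 0 0 0 0 0; 0.35 0 0 0 0 0 0; 0.35 -0.05 0 0 0 0 0; 0.35 -0.1 0 0 0 0 0; 0.35 -0.13 0 -0.03 0 0 0",
)

```text
time: 19.12
eef_pos: [0.5809, -0.1156, 0.2089]
eef_rot: [-2.789, 1.549, -2.714]
wrist_force: [-0.6, -0.4, 0.2]
grip_width: 0.349
```

carry_out(
  plan="0.35 0 0.03 -0.06 0 0 0; 0.35 0 0.05 -0.12 0 0 0; 0.35 0 0.1 -0.16 0 0 0; 0.35 0 0.15 -0.16 0 0 0; 0.35 0 0.2 -0.16 0 0 0",
)

```text
time: 19.75
eef_pos: [0.407, 0.074, 0.2122]
eef_rot: [-2.785, 1.554, -2.711]
wrist_force: [1.1, -0.1, 0.2]
grip_width: 0.353
```

```bash
python3 - <<'E'
from h import *
st()
c=grab("top"); w=cloud(c); z=w[...,2]
for nm,(a0,b0) in dict(R=(346,378),L=(299,330)).items():
    pts=np.array([w[max(vs),u,:2] for u in range(a0,b0) if (vs:=[v for v in range(160,190) if .08<z[v,u]<.1])])
    mid=np.median(pts,0); print("handle",nm,mid.round(4),"edge x at -0.112/0.04:",np.polyval(np.polyfit(pts[:,1],pts[:,0],1),-.112 if nm=="R" else .04).round(4))
s=grab("scene")
a=cv2.resize(c["image"][90:200,270:450],(540,330),interpolation=cv2.INTER_CUBIC); b=cv2.resize(s["image"][140:330,140:400],(540,394)[:2],interpolation=cv2.INTER_CUBIC)
b=cv2.resize(s["image"][200:290,205:385],(540,270),interpolation=cv2.INTER_CUBIC)
cv2.imwrite("pics/f1.png",cv2.vconcat([a,b]))
E
```

```text
t 19.75 p [0.407  0.074  0.2122] r [-2.785  1.554 -2.711] F [ 1.1 -0.1  0.2] g 0.353494911895354
handle R [ 0.599  -0.1113] edge x at -0.112/0.04: 0.6008
handle L [0.5707 0.0365] edge x at -0.112/0.04: 0.5747
```

View pics/f1.png

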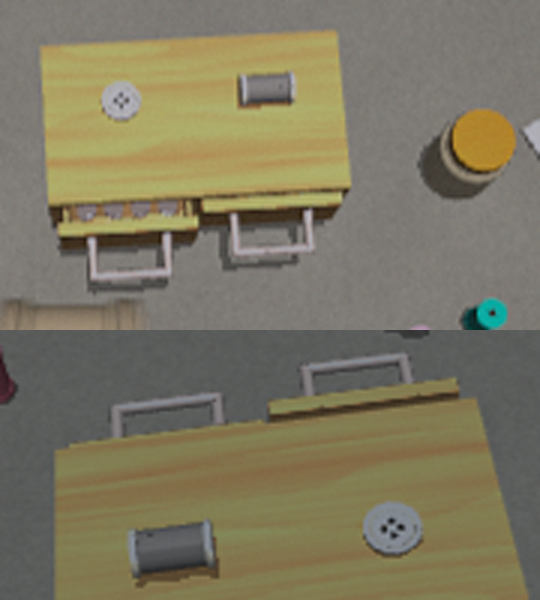

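The right drawer looks flush, and the left one hasn't changed. I'll take one close check of the gap from above.

carry_out(
  plan="0.35 0 -0.05 0.045 0 0 0; 0.35 0 -0.1 0.09 0 0 0; 0.35 0 -0.15 0.135 0 0 0; 0.35 0 -0.2 0.175 0 0 0; 0.35 0 -0.2 0.175 0 0 0",
)

```text
time: 20.48
eef_pos: [0.601, -0.1121, 0.2103]
eef_rot: [-2.776, 1.557, -2.698]
wrist_force: [-1.0, -0.4, 1.2]
grip_width: 0.352
```

```bash
python3 - <<'E'
from h import *
st(); c=grab("wrist"); cv2.imwrite("pics/w3.png",c["image"]); w=cloud(c)
a=np.radians(4.2); A=np.array([[np.cos(a),np.sin(a)],[-np.sin(a),np.cos(a)]])
for v in (130,170,210):
    r=w[v]; l=(r[:,:2]-[.740,-.0266])@A.T
    k=(l[:,0]>-.125)&(l[:,0]<-.075); print(v,"y",l[k,1].mean().round(3),[(round(float(p)*1000),round(float(q)*1000)) for p,q in zip(l[k,0],r[k,2])])
E
```

```text
t 20.475 p [ 0.601  -0.1121  0.2103] r [-2.776  1.557 -2.698] F [-1.  -0.4  1.2] g 0.35197470323883007
130 y -0.037 [(-124, 0), (-123, 0), (-122, -2), (-121, -2), (-120, 0), (-119, 0), (-118, 0), (-117, 0), (-116, 1), (-115, 0), (-114, 1), (-113, 2), (-112, 0), (-111, -1), (-110, 1), (-109, 0), (-108, -1), (-107, -1), (-106, 0), (-104, -2), (-104, 0), (-103, 0), (-102, 0), (-100, 0), (-99, 0), (-99, 1), (-102, 38), (-102, 43), (-102, 49), (-102, 57), (-103, 64), (-102, 69), (-103, 75), (-102, 79), (-103, 85), (-102, 89), (-102, 93), (-102, 97), (-103, 103), (-102, 106), (-102, 108), (-101, 107), (-100, 108), (-100, 108), (-99, 108), (-98, 107), (-97, 108), (-97, 108), (-96, 108), (-95, 108), (-95, 108), (-94, 108), (-93, 108), (-93, 108), (-92, 107), (-91, 109), (-90, 108), (-89, 107), (-84, 86), (-88, 109), (-88, 112), (-88, 115), (-89, 118), (-88, 120), (-88, 120), (-87, 120), (-86, 119), (-86, 121), (-85, 120), (-84, 120), (-83, 119), (-83, 120), (-82, 119), (-81, 119), (-81, 120), (-80, 120), (-79, 119), (-78, 119), (-78, 120), (-77, 120), (-76, 119), (-76, 119), (-75, 120)]
170 
[... 1160 characters left out ...]
 0), (-104, 1), (-103, 0), (-102, -1), (-100, -1), (-99, -1), (-98, 1), (-102, 39), (-102, 46), (-102, 53), (-102, 59), (-102, 65), (-102, 72), (-102, 78), (-102, 84), (-102, 88), (-102, 93), (-102, 99), (-102, 104), (-102, 106), (-102, 108), (-101, 106), (-100, 108), (-99, 107), (-99, 109), (-97, 107), (-97, 108), (-96, 108), (-95, 107), (-94, 107), (-94, 108), (-93, 108), (-92, 107), (-91, 108), (-90, 107), (-90, 109), (-89, 107), (-89, 109), (-88, 111), (-89, 115), (-89, 118), (-88, 119), (-87, 120), (-87, 120), (-86, 121), (-85, 119), (-85, 121), (-84, 119), (-83, 120), (-82, 120), (-81, 119), (-81, 121), (-80, 121), (-79, 119), (-78, 120), (-78, 119), (-77, 120), (-76, 120), (-76, 120)]
```

View pics/w3.png

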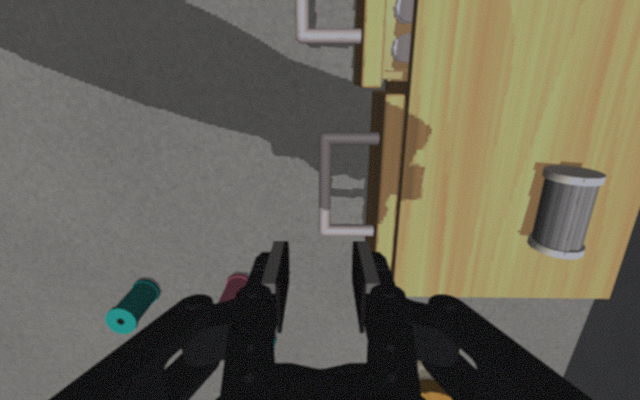

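The wrist view shows the right drawer front against the carcass at columns 385–408. The depth profile puts its face 14 mm ahead of the carcass, which is its own thickness, so it is shut. The gripper is clear, so I'm handing in.

```bash
python3 - <<'E'
from h import *
st(); print(env.job_done())
E
```

```text
t 20.525 p [ 0.6006 -0.1118  0.2102] r [-2.782  1.557 -2.703] F [ 1.5 -0.   0.1] g 0.35062456652249124
the job is handed in; nothing more can be done
None
```

I put the spool away and handed the job in at about 20.5 s. I pulled the right drawer (the one under the sample spool) out to its stop and stood the loose grey spool in the empty rear compartment. Then I pushed the drawer shut by its handle and moved the gripper clear.

**What the last checks showed:**
- **Right drawer:** it met its shut stop with about 15 N of push. Depth readings put its front face 14 mm ahead of the cabinet, which is just its own thickness, so any gap is under about 1 mm.
- **Left drawer:** its handle is where it was, still slightly ajar.
- **Spool:** it stood upright in the compartment after I let go. I couldn't see it once the drawer was shut; I closed it slowly (about 56 mm/s), with no jolt in the force readings.
- **Jar, bottle and tape measure:** the arm kept well away from all three. The jar looked unmoved in the last top view; I did not measure the bottle or the tape measure again.

**One mismatch:** the handle travelled 137.6 mm from where I gripped it, against a nominal 140 mm. I put that down to where the fingers held the bar, since the depth readings show it shut.

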